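# Line up the bisque vases by height on the ware board

## Robot

A 7-joint arm with a two-finger parallel gripper is mounted at the origin on the work surface. World frame = base frame: x ahead of the robot, y to its left, z up, the work surface at z = 0. Lengths are in m, angles in rad, forces in N, time in s.
With the tool pointing down it reaches from about 0.425 to 0.925 m from the base axis. Payload 6.8 kg.
Tool frame: the origin (TCP) lies at the very end of the fingers, on their centre line; the grasp point (between the pads) lies 19 mm behind it; z points along the fingers, y is the direction in which the jaws open and shut (so a half turn about z gives the same grasp; the last joint's range is limited). The gripper opens to 85 mm and grips with 20 to 120 N. Pads are 22 mm wide; open, the fingers measure 114 mm over their backs; the gripper's body (76 mm by 85 mm) begins 54 mm behind the grasp point. The pads swing forward as they close: fully open they stand 13 mm farther back than shut.
Start: joints at [-1.353, 0.477, 0.022, 1.555, -0.011, 1.109, -0.083], TCP at [0.216, 0.64, 0.231] pointing down, gripper open.
Joint ranges: [-2.96, 2.96], [-0.34, 2.1], [-1.41, 1.46], [0.24, 2.44], [-1.37, 4.51], [0.17, 1.92], [-2.96, 2.96]. Speed limits (rad/s): [2.39, 2.39, 3.14, 3.14, 3.14, 3.14, 3.14].

## Interface

Orientations are given as a unit quaternion [x, y, z, w].
In Python, from station import get_state, imaging, finish_job gives the robot as it stands.
- The arm moves only by the shell command python3 -m crank 'ROWS' [FORCE]. ROWS is a JSON object of lists of equal length, an entry for each row: "dp": the shift along the tool's x, y, z in mm, a list of three; "turn": the turn about the tool's z in rad; "grip": the opening, from 0 (shut) to 1 (fully open). A call has 1 to 12 rows; each row is the pose to reach, as a shift and turn from the pose commanded when the call began, along the tool's axes at that moment; what a row does not reach only later rows make up. A row lasts 1/12 s, in which the tool goes at most 41.7 mm and 7.16 degrees, less where a joint would pass 70% of its speed; a pose out of reach is approached as far as the arm can. A call with a gripper value outside its range is refused whole. The fingers move at their own pace and stop on an object; FORCE is the grip in N (left out, the last holds). Time passes only in rows, so rows that repeat a pose let the fingers close. It gives the time, the measured TCP pose, the force and the opening at its end, in the units of the state.
- get_state(): the state, without advancing time (a new reading comes with each control period).
- imaging.camera(name): name is "scene" or "top"; returns a dict with "frame" (384x512x3 uint8, red, green, blue), "fovy" (degrees; the focal length in pixels is half the picture's height over the tangent of half this angle, whatever the lens; pixels are square), "cx", "cy" (the principal point, pixels), "rvec" (rotation vector, rad) and "tvec" (3), from world to camera coordinates, as OpenCV has them. Camera axes: x right, y down, z forward; pixel columns grow to the right and rows downward; lengths in m; the calibration is good to about 2 mm. A picture is of the moment at which its call begins. There is no depth.
- finish_job(): hands the job in, once; it reports no verdict.
Trained networks look in a picture, given as the dict that the camera call returned (one of the last four; its "shot" number tells which), for a name from the list of things; names that differ only in an ending like _2 or _b are one class to them, and where a whole thing is asked for, a point or a joint stands for the part that bears it (a point fixed in the world has none). Each returns a list of dicts, best first, with "score" (0 to 1); they miss things now and then, are a little off and sometimes report something else, mostly with a low value. They report only what shows in the picture. A call takes as long as a camera call. They do not tell look-alikes from the thing itself.
- imaging.look_for(picture, label): "extent" ([centre column, centre row, width, height] in pixels, round what is visible of it).
- imaging.masks_of(picture, label): "pixels" (384x512 bool, what is visible of it) and "extent" ([centre column, centre row, width, height] in pixels, round what is visible of it).
The state is a dict: "time_s": time; "joint_positions": joint angles; "dq": joint speeds; "joint_efforts": joint torques, N m; "position": TCP position; "eef_rot": TCP orientation; "contact_force": force on the tool from outside, world axes, zero at the start; "torque": the same for the moment, N m; "grip_width": opening from 0.0 (shut) to 1.0 (fully open).
Only numpy, scipy, OpenCV 4.12 (cv2) and the standard library are available. Lean on these libraries where they do the work, as an engineer would, in place of code of your own. Each camera call takes 0.05 s, during which the arm holds its last target. There are 200 camera calls.

## Task

Line up the four bisque vases by height on the ware board, one upright on the middle of each cork pad: the tallest on the pad next to the tin of brushes, then step by step down to the shortest beside the plaster block. Set each one down on its pad before letting go (they are fragile: no dropping), let none tip over, and leave the tin and the block where they stand.

Things in the scene. Friction and masses are not known exactly. Their poses are not given: they have to be found in the camera images.
- vase_a: The shortest and slimmest of four pale unglazed (bisque) bottle vases: round, 75 mm tall, belly 44 mm across, foot 36 mm across, with a straight round neck 27 mm across that makes up its top 34 mm (dark mouth on top; the sloping shoulder starts below the neck). Solid to the touch, loose, standing upright on the table. Origin: centre of its foot, z up along its axis; yaw means nothing.
- vase_b: The second shortest of four pale unglazed (bisque) bottle vases: round, 100 mm tall, belly 50 mm across, foot 42 mm across, with a straight round neck 27 mm across that makes up its top 34 mm (dark mouth on top; the sloping shoulder starts below the neck). Solid to the touch, loose, standing upright on the table. Origin: centre of its foot, z up along its axis; yaw means nothing.
- vase_c: The second tallest of four pale unglazed (bisque) bottle vases: round, 125 mm tall, belly 56 mm across, foot 48 mm across, with a straight round neck 27 mm across that makes up its top 34 mm (dark mouth on top; the sloping shoulder starts below the neck). Solid to the touch, loose, standing upright on the table. Origin: centre of its foot, z up along its axis; yaw means nothing.
- vase_d: The tallest and fattest of four pale unglazed (bisque) bottle vases: round, 150 mm tall, belly 62 mm across, foot 54 mm across, with a straight round neck 27 mm across that makes up its top 34 mm (dark mouth on top; the sloping shoulder starts below the neck). Solid to the touch, loose, standing upright on the table. Origin: centre of its foot, z up along its axis; yaw means nothing.
- pad_a: First (from the robot's right, -y, to its left) of four alike cork pads, 66 mm round, 4 mm thick, fixed in a straight row 75 to 95 mm apart along the middle of a dark wooden ware board (110 x 540 x 15 mm, fixed flat on the table, long side within 0.15 rad of y). Origin: centre of the pad's underside, on the board's top; a vase on it stands 4 mm above this origin.
- pad_b: Second (from the robot's right, -y, to its left) of four alike cork pads, 66 mm round, 4 mm thick, fixed in a straight row 75 to 95 mm apart along the middle of a dark wooden ware board (110 x 540 x 15 mm, fixed flat on the table, long side within 0.15 rad of y). Origin: centre of the pad's underside, on the board's top; a vase on it stands 4 mm above this origin.
- pad_c: Third (from the robot's right, -y, to its left) of four alike cork pads, 66 mm round, 4 mm thick, fixed in a straight row 75 to 95 mm apart along the middle of a dark wooden ware board (110 x 540 x 15 mm, fixed flat on the table, long side within 0.15 rad of y). Origin: centre of the pad's underside, on the board's top; a vase on it stands 4 mm above this origin.
- pad_d: Fourth (from the robot's right, -y, to its left) of four alike cork pads, 66 mm round, 4 mm thick, fixed in a straight row 75 to 95 mm apart along the middle of a dark wooden ware board (110 x 540 x 15 mm, fixed flat on the table, long side within 0.15 rad of y). Origin: centre of the pad's underside, on the board's top; a vase on it stands 4 mm above this origin.
- brush_tin: Metal tin, 60 mm across, 85 mm tall, with three paint brushes sticking up to 190 mm above its foot (none leaning out past the tin's rim). Loose; stands in line with the pads on one end of the board, either end, about 100 mm beyond the last pad (centre to centre). Marks the end where the tallest vase belongs. Not to be moved. Origin: centre of its underside.
- plaster_block: Pale plaster block, 60 x 50 mm, 45 mm tall. Loose; stands in line with the pads on the other end of the board from the brush tin, about 100 mm beyond the last pad. Not to be moved. Origin: centre of its underside.
Mind the look-alikes: they are no part of the job. What is shaped like the vase_d but orange is not meant.

How it is judged:
By the outcome, as a careful person would: the job done as asked, in the order asked, and still so for the second after the job is handed in, with the robot touching nothing.
It also fails if it takes over 115 s, if anything falls off the work surface, if the arm or the gripper's body presses on something with over 40 N, if the wrist force passes 120 N, or if a joint passes its speed limit or range.

## Working session

There is one attempt and no reset: what is moved stays moved. The work goes in short steps, Python scripts to look and compute and a shell command to move; the robot and the scene stay as the last step left them, time stands still between calls to the robot, and variables do not carry over. Pictures are saved under pics/ and viewed, about 12 in all and at most 16, crops included, and the job is handed in when it is done.

```bash
mkdir -p pics; ls; python3 - <<'E'
from station import get_state, imaging
import cv2,numpy as np
s=get_state();print(s['time_s'],s['position'],s['eef_rot'],s['grip_width'],s['contact_force'])
for n in ('scene','top'):
    p=imaging.camera(n);cv2.imwrite(f'pics/{n}0.png',p['frame'][:,:,::-1])
    print(n,p['fovy'],p['cx'],p['cy'],p['rvec'],p['tvec'])
    for l in ('vase_a','pad_a','brush_tin','plaster_block'):
        print(l,[(round(d['score'],2),np.round(d['extent']).tolist()) for d in imaging.look_for(p,l)])
E
```

```text
pics
0.0 [0.21587955 0.63892127 0.23031451] [ 1.62178203e-01  9.86761061e-01 -9.12000340e-04 -8.07869697e-05] 1.000612445494183 [ 0.31075346 -0.61813117 -0.67462438]
scene 52.64473027716703 252.2300934156448 184.0958201704522 [ 2.12826948  1.23678613 -0.50649604] [-0.2793178  -0.28679949  1.16480625]
vase_a [(0.95, [144.0, 196.0, 36.0, 53.0]), (0.94, [224.0, 125.0, 30.0, 60.0]), (0.63, [249.0, 159.0, 22.0, 45.0]), (0.6, [200.0, 170.0, 29.0, 61.0]), (0.58, [298.0, 153.0, 18.0, 30.0]), (0.15, [228.0, 265.0, 32.0, 33.0])]
pad_a [(0.74, [299.0, 225.0, 30.0, 24.0]), (0.69, [332.0, 205.0, 34.0, 22.0]), (0.68, [228.0, 267.0, 37.0, 32.0]), (0.6, [264.0, 247.0, 32.0, 28.0])]
brush_tin [(0.8, [372.0, 154.0, 42.0, 88.0]), (0.16, [147.0, 197.0, 33.0, 51.0])]
plaster_block [(0.67, [179.0, 291.0, 42.0, 44.0]), (0.26, [299.0, 226.0, 34.0, 24.0])]
top 48.89256652343429 247.8485819686117 189.98621080467908 [ 2.18234019 -2.12324929  0.15364146] [0.02243376 0.50131573 1.08463891]
vase_a [(0.82, [282.0, 213.0, 25.0, 24.0]), (0.7, [333.0, 213.0, 25.0, 23.0]), (0.69, [238.0, 250.0, 30.0, 25.0]), (0.68, [238.0, 209.0, 17.0, 18.0]), (0.62, [197.0, 202.0, 20.0, 17.0])]
pad_a [(0.84, [203.0, 143.0, 27.0, 24.0]), (0.67, [296.0, 138.0, 21.0, 22.0]), (0.65, [268.0, 140.0, 25.0, 25.0]), (0.65, [238.0, 142.0, 24.0, 22.0])]
brush_tin [(0.6, [163.0, 135.0, 32.0, 39.0])]
plaster_block [(0.57, [336.0, 133.0, 20.0, 26.0])]
```

View pics/scene0.png

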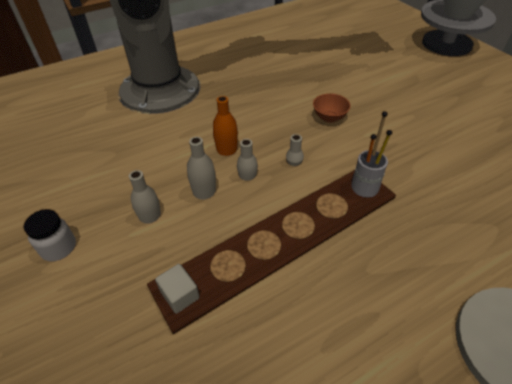

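View pics/top0.png

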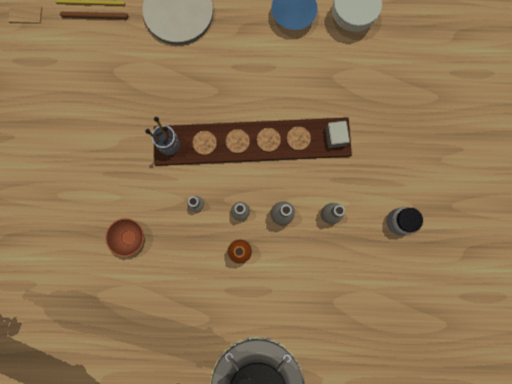

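The scene view shows these candidates: a (295,151), b (248,160), c (145,197) and d (202,168). The orange look-alike is at (225,125). The tin is at the pad row's right end (370,170) and the block at the left end (178,290). In the top view the tin is on the left, so +y. Next I'll localise them by silhouette.

```bash
cat > h.py <<'E'
import numpy as np,cv2
from scipy.optimize import least_squares
from station import get_state, imaging
V=dict(a=(75,44,36),b=(100,50,42),c=(125,56,48),d=(150,62,54))
def cam(n):
    p=imaging.camera(n);f=192/np.tan(np.radians(p['fovy'])/2)
    p['K']=np.array([[f,0,p['cx']],[0,f,p['cy']],[0,0,1.]]);return p
def proj(p,P): return cv2.projectPoints(np.float64(P).reshape(-1,1,3),np.float64(p['rvec']),np.float64(p['tvec']),p['K'],None)[0][:,0]
def back(p,uv,z):
    R=cv2.Rodrigues(np.float64(p['rvec']))[0];c=-R.T@np.float64(p['tvec'])
    d=R.T@np.linalg.inv(p['K'])@[uv[0],uv[1],1];return c+d*(z-c[2])/d[2]
def sil(p,xy,prof,z0):
    S=8;im=np.zeros((384*S//2,512*S//2),np.uint8);S//=2
    t=np.linspace(0,2*np.pi,40)
    c=[proj(p,np.c_[xy[0]+r*np.cos(t),xy[1]+r*np.sin(t),t*0+z0+z]) for z,r in prof]
    for a,b in zip(c,c[1:]): cv2.fillConvexPoly(im,cv2.convexHull(np.int32(np.round((np.r_[a,b]+.5)*S*16)))  ,255,shift=4)
    return im,S
def sstat(p,xy,prof,z0):
    im,S=sil(p,xy,prof,z0);m=cv2.moments(im,True);b=cv2.boundingRect(im)
    return np.array([m['m10']/m['m00']/S-.5,m['m01']/m['m00']/S-.5]),np.array([b[0]+b[2]/2,b[1]+b[3]/2,b[2],b[3]])/S
def prof(k):
    h,b,f=np.array(V[k])/1000
    return [(0,f/2),((h-.034)*.45,b/2),((h-.034)*.65,b/2*.97),(h-.034,.0135),(h,.0135)]
def mstat(m):
    m=m['pixels'].astype(np.uint8);M=cv2.moments(m,True);return np.array([M['m10']/M['m00'],M['m01']/M['m00']]),M['m00']
E
cat > m1.py <<'E'
from h import *
ps={n:cam(n) for n in('scene','top')}
M={n:imaging.masks_of(p,'vase_a') for n,p in ps.items()}
P={n:imaging.masks_of(p,'pad_a') for n,p in ps.items()}
for n in ps:
    print(n,'tcp at',proj(ps[n],get_state()['position']).round())
    c=ps[n]['frame'].copy()
    for d in M[n]+P[n]: c[d['pixels']]=(c[d['pixels']]*.5+[0,127,0])
    cv2.imwrite(f'pics/mask_{n}.png',cv2.resize(c[90:310] if n=='scene' else c[100:280],None,fx=1.5,fy=1.5)[:,:,::-1])
ini=dict(a=((295,151),(195,204)),b=((248,160),(239,211)),c=((145,197),(333,213)),d=((202,168),(283,213)))
for k,(us,ut) in ini.items():
    ob={}
    for n,u in(('scene',us),('top',ut)):
        L=sorted(M[n],key=lambda d:np.hypot(*(np.array(d['extent'][:2])-u)))
        ob[n]=(mstat(L[0])[0],L[0]['extent'])
    x0=back(ps['top'],ut,V[k][0]/2000)[:2]
    f=lambda x,ns=('scene','top'):np.concatenate([sstat(ps[n],x,prof(k),0)[0]-ob[n][0] for n in ns])
    r=least_squares(f,x0,diff_step=.01)
    o=[least_squares(f,x0,diff_step=.01,args=((n,),)).x for n in ps]
    print(k,r.x.round(4),'res',r.fun.round(1),'single',np.round(o,4).tolist(),
      'ext pred',[sstat(ps[n],r.x,prof(k),0)[1].round(0).tolist() for n in ps],'obs',[np.round(ob[n][1]).tolist() for n in ps])
for n in ps:
    for d in P[n]: print('pad',n,round(d['score'],2),back(ps[n],mstat(d)[0],.019)[:2].round(4),mstat(d)[1])
E
python3 m1.py
```

```text
scene tcp at [[390. -13.]]
top tcp at [[-44. 304.]]
a [0.466  0.1768] res [ 0.2 -0.4  0.3 -0.1] single [[0.4668, 0.1755], [0.4658, 0.1777]] ext pred [[296.0, 150.0, 19.0, 33.0], [195.0, 203.0, 17.0, 17.0]] obs [[295.0, 152.0, 17.0, 28.0], [196.0, 203.0, 20.0, 15.0]]
b [0.4478 0.0566] res [ 0.  -0.7  0.3 -0.4] single [[0.4496, 0.0555], [0.4466, 0.0575]] ext pred [[248.0, 160.0, 22.0, 43.0], [240.0, 210.0, 19.0, 20.0]] obs [[246.0, 160.0, 22.0, 42.0], [240.0, 209.0, 19.0, 21.0]]
c [ 0.4477 -0.184 ] res [ 0.3 -0.3  0.5 -0.1] single [[0.4481, -0.1848], [0.4475, -0.1826]] ext pred [[146.0, 197.0, 32.0, 54.0], [332.0, 212.0, 25.0, 22.0]] obs [[144.0, 198.0, 33.0, 56.0], [332.0, 213.0, 22.0, 21.0]]
d [ 0.4426 -0.054 ] res [-0.4 -0.8  0.  -0.8] single [[0.4451, -0.0543], [0.4405, -0.0539]] ext pred [[201.0, 168.0, 30.0, 64.0], [283.0, 213.0, 25.0, 25.0]] obs [[203.0, 170.0, 29.0, 63.0], [282.0, 214.0, 25.0, 23.0]]
pad scene 0.93 [ 0.6556 -0.0984] 820.0
pad scene 0.74 [0.6437 0.0668] 627.0
pad scene 0.66 [0.6359 0.1574] 614.0
pad scene 0.59 [ 0.6499 -0.0171] 746.0
pad top 0.86 [0.6311 0.1605] 458.0
pad top 0.78 [ 0.6452 -0.0147] 432.0
pad top 0.77 [ 0.6519 -0.0962] 400.0
pad top 0.7 [0.6386 0.0696] 416.0
```

View pics/mask_scene.png

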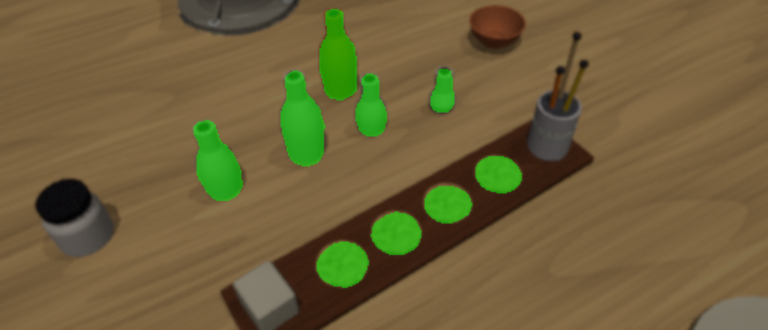

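```bash
python3 - <<'E'
from scipy.spatial.transform import Rotation as R
from station import get_state
s=get_state();print(R.from_quat(s['eef_rot']).as_matrix().round(3),s['time_s'],s['position'])
E
```

```text
[[-0.947  0.32  -0.   ]
 [ 0.32   0.947  0.   ]
 [ 0.     0.    -1.   ]] 0.8 [0.21603062 0.63953507 0.23135587]
```

Masks cover exactly the four bisque vases, the orange one (rejected) and the pads. The sizes match heights a, b, c and d, so the choice is confirmed. Targets are d to y=.159 (tin side), c to .068, b to -.016 and a to -.097. I'll turn the tool so the jaws open along world x.

```bash
python3 -m crank '{"dp":[[-410,-326,-20],[-410,-326,-20],[-410,-326,-20],[-410,-326,-20],[-410,-326,-20],[-410,-326,-20],[-410,-326,-20],[-410,-326,-20],[-410,-326,-20],[-410,-326,-20],[-410,-326,-20],[-410,-326,-20]],"turn":[1.2445,1.2445,1.2445,1.2445,1.2445,1.2445,1.2445,1.2445,1.2445,1.2445,1.2445,1.2445],"grip":[0.65,0.65,0.65,0.65,0.65,0.65,0.65,0.65,0.65,0.65,0.65,0.65]}' 60
cat > go.py <<'E'
import sys,numpy as np
from scipy.spatial.transform import Rotation as R
from station import get_state
s=get_state();m=R.from_quat(s['eef_rot']).as_matrix();p=np.array(s['position'])
print('t',round(s['time_s'],2),'pos',p.round(4),'F',np.round(s['contact_force'],1),'w',round(s['grip_width'],3),'j7',round(s['joint_positions'][6],2),'turn to y=+x',round(float(np.arctan2(m[1,1],m[0,1])),4), 'tilt',m[:2,2].round(4))
for a in sys.argv[1:]: print('dp to',a,(m.T@(np.array(eval(a))-p)*1000).round(1))
E
python3 go.py '(.4426,-.054,.235)'
```

```text
time_s: 1.8
position: [0.4878, 0.218, 0.2509]
eef_rot: [0.707, 0.707, 0.0, -0.0]
contact_force: [-0.1, 0.8, 0.3]
grip_width: 0.652
t 1.8 pos [0.4878 0.218  0.2509] F [-0.1  0.8  0.3] w 0.652 j7 -0.42 turn to y=+x 0.0003 tilt [0.0006 0.0008]
dp to (.4426,-.054,.235) [-272.   -45.2   15.6]
```

```bash
python3 -m crank '{"dp":[[-272,-45,16],[-272,-45,16],[-272,-45,16],[-272,-45,16],[-272,-45,16],[-272,-45,16],[-272,-45,16],[-272,-45,16],[-272,-45,16],[-272,-45,16]],"turn":[0,0,0,0,0,0,0,0,0,0],"grip":[0.65,0.65,0.65,0.65,0.65,0.65,0.65,0.65,0.65,0.65]}' >/dev/null
python3 go.py '(.4426,-.054,.116)'
python3 - <<'E'
from h import *
p=cam('scene');cv2.imwrite('pics/over_d.png',cv2.resize(p['frame'][60:240,100:340],None,fx=3,fy=3)[:,:,::-1])
E
```

```text
t 2.63 pos [ 0.4424 -0.0516  0.2346] F [0.1 1.4 0. ] w 0.648 j7 0.05 turn to y=+x 0.001 tilt [0.0005 0.0005]
dp to (.4426,-.054,.116) [-2.500e+00  1.000e-01  1.186e+02]
```

View pics/over_d.png

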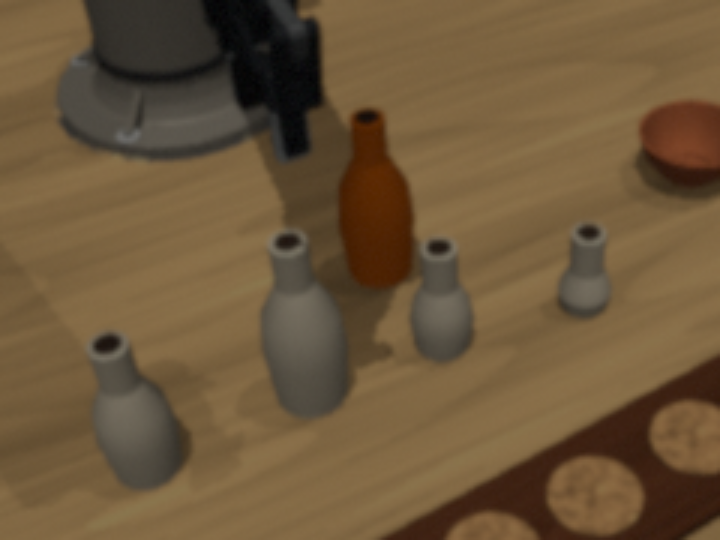

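```bash
python3 -m crank '{"dp":[[-2,0,30],[-2,0,60],[-2,0,80],[-2,0,80]],"turn":[0,0,0,0],"grip":[0.65,0.65,0.65,0.65]}' >/dev/null
python3 go.py '(.4426,-.054,.116)'
```

```text
t 3.02 pos [ 0.4398 -0.0527  0.1512] F [-1.4  0.2 -0.1] w 0.647 j7 0.19 turn to y=+x 0.0035 tilt [-0.0068 -0.0013]
dp to (.4426,-.054,.116) [-1.2  3.  35.1]
```

```bash
python3 -m crank '{"dp":[[0,0,0],[0,0,0],[0,0,0]],"turn":[0,0,0],"grip":[0.65,0.65,0.65]}' >/dev/null
python3 go.py '(.4426,-.054,.116)'
```

```text
t 3.27 pos [ 0.4434 -0.0538  0.1557] F [ 1.1 -0.3 -0.6] w 0.65 j7 0.18 turn to y=+x 0.0014 tilt [0.0026 0.0006]
dp to (.4426,-.054,.116) [-0.2 -0.9 39.7]
```

```bash
python3 -m crank '{"dp":[[0,-1,10],[0,-1,20],[0,-1,30],[0,-1,37],[0,-1,40],[0,-1,40],[0,-1,40],[0,-1,40]],"turn":[0,0,0,0,0,0,0,0],"grip":[0.65,0.65,0.65,0.65,0.65,0.65,0.65,0.65]}' >/dev/null
python3 go.py '(.4426,-.054,.116)'
python3 - <<'E'
from h import *
for n,b in(('scene',(60,240,100,340)),('top',(150,270,180,340))):
  p=cam(n);cv2.imwrite(f'pics/at_d_{n}.png',cv2.resize(p['frame'][b[0]:b[1],b[2]:b[3]],None,fx=3,fy=3)[:,:,::-1])
E
```

```text
t 3.93 pos [ 0.4414 -0.0544  0.1145] F [ 0.5 -0.2  0.9] w 0.651 j7 0.26 turn to y=+x 0.0003 tilt [ 0.0004 -0.    ]
dp to (.4426,-.054,.116) [ 0.4  1.2 -1.5]
```

View pics/at_d_scene.png

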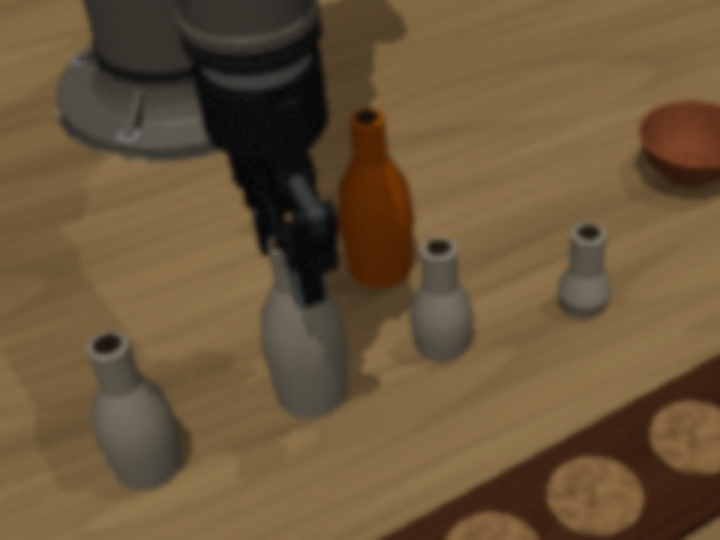

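```bash
python3 -m crank '{"dp":[[0,1,0],[0,1,0],[0,1,0],[0,1,0],[0,1,0],[0,1,0],[0,1,-5],[0,1,-15],[0,1,-30],[0,1,-45],[0,1,-60],[0,1,-60]],"turn":[0,0,0,0,0,0,0,0,0,0,0,0],"grip":[0.1,0.1,0.1,0.1,0.1,0.1,0.1,0.1,0.1,0.1,0.1,0.1]}' 60
python3 go.py '(.6335,.159,.21)' 
```

```text
time_s: 5.03
position: [0.4438, -0.0545, 0.177]
eef_rot: [0.707, 0.707, 0.002, 0.001]
contact_force: [0.3, 0.7, -2.2]
grip_width: 0.295
t 5.03 pos [ 0.4438 -0.0545  0.177 ] F [ 0.3  0.7 -2.2] w 0.295 j7 0.15 turn to y=+x 0.0001 tilt [0.0046 0.0009]
dp to (.6335,.159,.21) [213.5 189.9 -31.9]
```

```bash
python3 -m crank '{"dp":[[0,10,-20],[0,30,-40],[0,55,-58],[25,80,-58],[50,105,-58],[75,130,-58],[100,155,-58],[125,175,-58],[150,190,-58],[175,190,-58],[195,190,-58],[207,190,-58]],"turn":[0,0,0,0,0,0,0,0,0,0,0,0],"grip":[0.1,0.1,0.1,0.1,0.1,0.1,0.1,0.1,0.1,0.1,0.1,0.1]}' >/dev/null
python3 go.py '(.6335,.159,.15)' 
```

```text
t 6.03 pos [0.6314 0.1563 0.2309] F [ 0.9  0.8 -2.3] w 0.299 j7 -0.1 turn to y=+x 0.004 tilt [-0.002   0.0004]
dp to (.6335,.159,.15) [ 2.6  2.3 80.9]
```

```bash
python3 -m crank '{"dp":[[3,0,20],[6,0,40],[6,0,60],[6,0,75],[6,0,80],[6,0,80],[6,0,80],[6,0,80],[6,0,80]],"turn":[0,0,0,0,0,0,0,0,0],"grip":[0.1,0.1,0.1,0.1,0.1,0.1,0.1,0.1,0.1]}' >/dev/null
python3 go.py '(.6335,.159,.1345)' 
python3 - <<'E'
from h import *
for n,b in(('scene',(100,280,200,440)),('top',(90,190,130,370))):
  p=cam(n);cv2.imwrite(f'pics/pl_d_{n}.png',cv2.resize(p['frame'][b[0]:b[1],b[2]:b[3]],None,fx=3,fy=3)[:,:,::-1])
E
```

```text
t 6.78 pos [0.6329 0.1588 0.1537] F [ 0.6 -0.3 -2.6] w 0.302 j7 -0.06 turn to y=+x 0.0002 tilt [0.0021 0.0007]
dp to (.6335,.159,.1345) [ 0.2  0.6 19.2]
```

View pics/pl_d_scene.png

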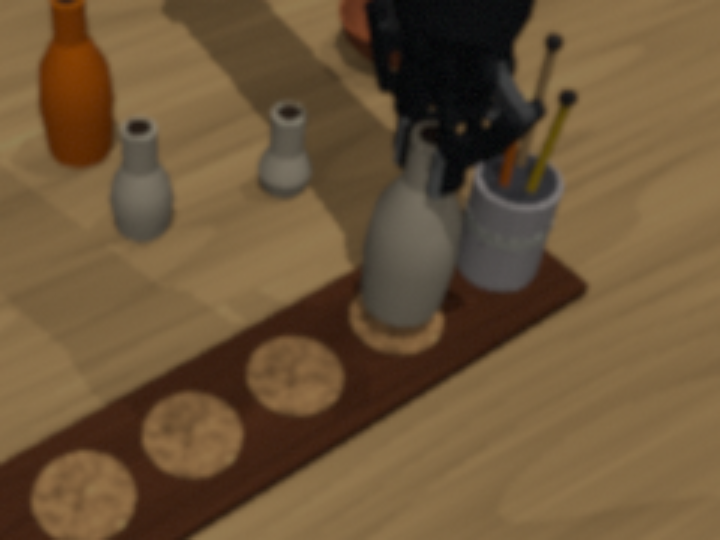

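```bash
python3 -m crank '{"dp":[[0,0,6],[0,0,11],[0,0,15],[0,0,17],[0,0,18],[0,0,19],[0,0,20],[0,0,20],[0,0,20]],"turn":[0,0,0,0,0,0,0,0,0],"grip":[0.1,0.1,0.1,0.1,0.1,0.1,0.1,0.1,0.1]}' >/dev/null
python3 go.py '(.6335,.159,.1345)'
```

```text
t 7.63 pos [0.6319 0.1588 0.1339] F [-5.6 -0.5 10.4] w 0.298 j7 -0.05 turn to y=+x 0.0003 tilt [-0.0006  0.0009]
dp to (.6335,.159,.1345) [ 0.2  1.6 -0.6]
```

```bash
python3 -m crank '{"dp":[[0,0,0],[0,0,0],[0,0,0],[0,0,0],[0,0,0],[0,0,-10],[0,0,-25],[0,0,-50],[0,0,-75],[0,0,-90],[0,0,-90]],"turn":[0,0,0,0,0,0,0,0,0,0,0],"grip":[0.4,0.5,0.6,0.65,0.65,0.65,0.65,0.65,0.65,0.65,0.65]}' >/dev/null
python3 go.py '(.4477,-.184,.2)'
```

```text
t 8.55 pos [0.6344 0.1589 0.2272] F [ 0.2 -1.   0.5] w 0.652 j7 -0.1 turn to y=+x 0.0001 tilt [0.0068 0.0024]
dp to (.4477,-.184,.2) [-342.9 -187.    25.1]
```

```bash
python3 -m crank '{"dp":[[-32,-16,0],[-64,-32,0],[-96,-48,0],[-128,-64,0],[-160,-85,0],[-192,-105,0],[-224,-122,10],[-256,-140,20],[-288,-157,25],[-315,-172,25],[-335,-183,25],[-343,-187,25]],"turn":[0,0,0,0,0,0,0,0,0,0,0,0],"grip":[0.65,0.65,0.65,0.65,0.65,0.65,0.65,0.65,0.65,0.65,0.65,0.65]}' >/dev/null
python3 -m crank '{"dp":[[0,0,25],[0,0,45],[0,0,55],[0,0,60],[0,0,60],[0,0,60],[0,0,60]],"turn":[0,0,0,0,0,0,0],"grip":[0.65,0.65,0.65,0.65,0.65,0.65,0.65]}' >/dev/null
python3 go.py '(.4477,-.184,.09)'
cat > look.py <<'E'
import sys
from h import *
p=cam('scene');b=list(map(int,sys.argv[2:6]))
cv2.imwrite(f'pics/{sys.argv[1]}.png',cv2.resize(p['frame'][b[0]:b[1],b[2]:b[3]],None,fx=2,fy=2)[:,:,::-1])
E
python3 look.py c1 60 300 90 430
```

```text
t 10.13 pos [ 0.446  -0.1843  0.1382] F [0.2 0.3 0.6] w 0.653 j7 0.56 turn to y=+x 0.0009 tilt [ 0.0014 -0.0002]
dp to (.4477,-.184,.09) [ 0.3  1.6 48.2]
```

View pics/c1.png

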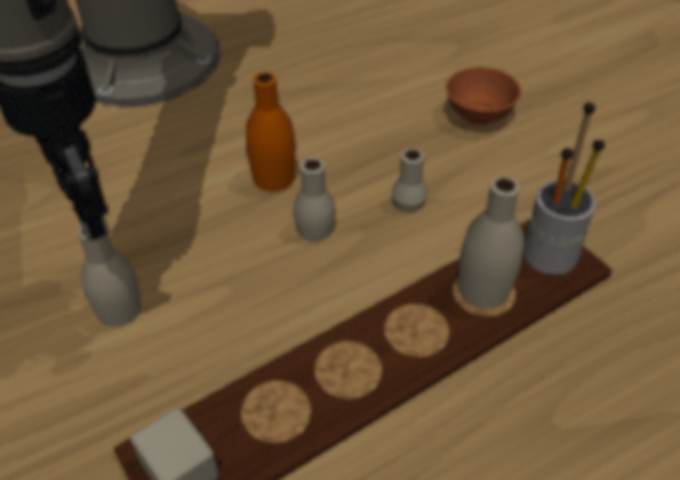

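d stands upright on its pad (crop 490,260), and the gripper is over c's mouth.

```bash
python3 -m crank '{"dp":[[0,1,15],[0,1,28],[0,1,38],[0,1,44],[0,1,47],[0,1,48],[0,1,48],[0,1,48],[0,1,48]],"turn":[0,0,0,0,0,0,0,0,0],"grip":[0.65,0.65,0.65,0.65,0.65,0.65,0.65,0.65,0.65]}' 60 >/dev/null
python3 go.py
python3 -m crank '{"dp":[[0,0,0],[0,0,0],[0,0,0],[0,0,0],[0,0,0],[0,0,0],[0,0,-5],[0,0,-15],[0,0,-30],[0,0,-55],[0,0,-85],[0,0,-100]],"turn":[0,0,0,0,0,0,0,0,0,0,0,0],"grip":[0.1,0.1,0.1,0.1,0.1,0.1,0.1,0.1,0.1,0.1,0.1,0.1]}' >/dev/null
python3 go.py '(.641,.0682,.2)' 
```

```text
t 10.93 pos [ 0.4466 -0.1844  0.0898] F [ 0.4 -0.2  0.4] w 0.65 j7 0.63 turn to y=+x 0.0004 tilt [ 0.0009 -0.0001]
t 11.93 pos [ 0.4469 -0.1852  0.1925] F [ 0.9 -0.2 -2.4] w 0.3 j7 0.48 turn to y=+x -0.0006 tilt [ 0.0028 -0.0007]
dp to (.641,.0682,.2) [253.5 194.   -7.1]
```

```bash
python3 -m crank '{"dp":[[8,20,0],[25,45,0],[50,70,0],[75,95,0],[100,120,0],[125,145,0],[150,165,0],[175,180,0],[200,188,0],[225,193,0],[243,194,0],[253,194,0]],"turn":[0,0,0,0,0,0,0,0,0,0,0,0],"grip":[0.1,0.1,0.1,0.1,0.1,0.1,0.1,0.1,0.1,0.1,0.1,0.1]}' >/dev/null
python3 -m crank '{"dp":[[0,0,15],[0,0,35],[0,0,50],[0,0,60],[0,0,65],[0,0,65],[0,0,65],[0,0,65]],"turn":[0,0,0,0,0,0,0,0],"grip":[0.1,0.1,0.1,0.1,0.1,0.1,0.1,0.1]}' >/dev/null
python3 go.py '(.641,.0682,.1088)'; python3 look.py c2 60 300 90 430
```

```text
t 13.6 pos [0.6408 0.0686 0.1255] F [ 1.2  0.7 -1.2] w 0.299 j7 0.12 turn to y=+x 0.0002 tilt [0.0017 0.0002]
dp to (.641,.0682,.1088) [-0.4  0.2 16.7]
```

View pics/c2.png

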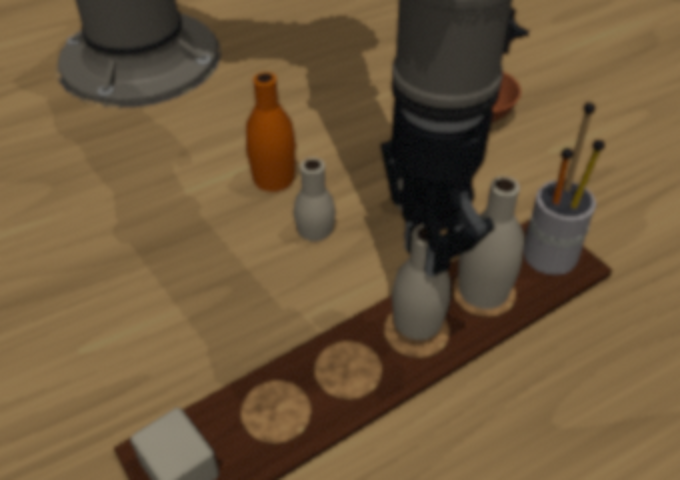

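c hangs upright over pad_c. Lowering it now.

```bash
python3 -m crank '{"dp":[[0,0,5],[0,0,9],[0,0,12],[0,0,14],[0,0,15],[0,0,16],[0,0,17],[0,0,17],[0,0,17]],"turn":[0,0,0,0,0,0,0,0,0],"grip":[0.1,0.1,0.1,0.1,0.1,0.1,0.1,0.1,0.1]}' >/dev/null
python3 go.py
```

```text
t 14.4 pos [0.64   0.0687 0.1089] F [-4.6  0.1 11. ] w 0.297 j7 0.13 turn to y=+x 0.0002 tilt [-0.0003  0.001 ]
```

```bash
python3 -m crank '{"dp":[[0,0,0],[0,0,0],[0,0,0],[0,0,0],[0,0,0],[0,0,-10],[0,0,-30],[0,0,-60],[0,0,-85],[0,0,-90],[0,0,-90]],"turn":[0,0,0,0,0,0,0,0,0,0,0],"grip":[0.4,0.5,0.58,0.6,0.6,0.6,0.6,0.6,0.6,0.6,0.6]}' >/dev/null
python3 go.py '(.4478,.0566,.2)' '(.466,.1768,.2)'
python3 - <<'E'
from h import *
p=cam('scene');q=[(225-2,98.5)]
print('orange mouth',back(p,q[0],.15)); p=cam('top'); print(back(p,(239,252),.15))
E
```

```text
t 15.32 pos [0.6416 0.0687 0.2002] F [-0.1 -0.1 -0.7] w 0.6 j7 0.08 turn to y=+x 0.0002 tilt [0.0046 0.0012]
dp to (.4478,.0566,.2) [ -12.1 -193.8   -0.7]
dp to (.466,.1768,.2) [ 108.1 -175.6   -0.5]
orange mouth [0.34320803 0.05649694 0.15      ]
[0.33846908 0.05325344 0.15      ]
```

```bash
python3 -m crank '{"dp":[[-2,-30,0],[-4,-60,0],[-6,-90,0],[-8,-120,0],[-10,-150,0],[-12,-175,0],[-12,-188,10],[-12,-193,30],[-12,-193,50],[-12,-193,65],[-12,-193,75],[-12,-193,80]],"turn":[0,0,0,0,0,0,0,0,0,0,0,0],"grip":[0.6,0.6,0.6,0.6,0.6,0.6,0.6,0.6,0.6,0.6,0.6,0.6]}' >/dev/null
python3 -m crank '{"dp":[[0,0,0],[0,0,0],[0,0,0],[0,0,0]],"turn":[0,0,0,0],"grip":[0.6,0.6,0.6,0.6]}' >/dev/null
python3 go.py '(.4478,.0566,.065)'; python3 look.py b1 60 300 90 430
```

```text
t 16.75 pos [0.4477 0.0568 0.118 ] F [ 0.3 -0.4  0.8] w 0.602 j7 0.02 turn to y=+x 0.0004 tilt [0.0012 0.0006]
dp to (.4478,.0566,.065) [-0.3  0.1 53. ]
```

View pics/b1.png

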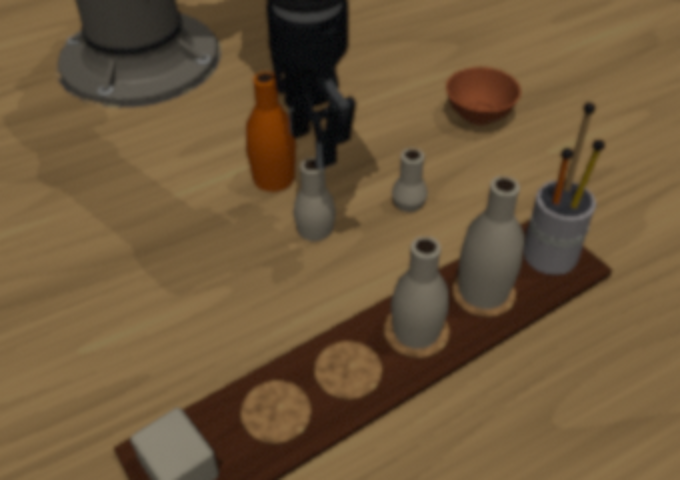

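```bash
python3 -m crank '{"dp":[[0,0,15],[0,0,30],[0,0,42],[0,0,49],[0,0,52],[0,0,53],[0,0,53],[0,0,53],[0,0,53]],"turn":[0,0,0,0,0,0,0,0,0],"grip":[0.6,0.6,0.6,0.6,0.6,0.6,0.6,0.6,0.6]}' 60 >/dev/null
python3 go.py
python3 -m crank '{"dp":[[0,0,0],[0,0,0],[0,0,0],[0,0,0],[0,0,0],[0,0,0],[0,0,-5],[0,0,-15],[0,0,-30],[0,0,-50],[0,0,-70],[0,0,-80]],"turn":[0,0,0,0,0,0,0,0,0,0,0,0],"grip":[0.1,0.1,0.1,0.1,0.1,0.1,0.1,0.1,0.1,0.1,0.1,0.1]}' >/dev/null
python3 go.py '(.6475,-.016,.145)' 
```

```text
t 17.55 pos [0.4475 0.0569 0.0649] F [-0.1  0.2 -0.1] w 0.6 j7 0.12 turn to y=+x 0.0005 tilt [0.001  0.0005]
t 18.55 pos [0.448  0.0566 0.1467] F [-0.   0.6 -1.2] w 0.301 j7 -0.03 turn to y=+x -0.0001 tilt [0.0025 0.001 ]
dp to (.6475,-.016,.145) [-72.6 199.5   2.2]
```

```bash
python3 -m crank '{"dp":[[-15,15,0],[-35,35,0],[-50,60,0],[-60,85,0],[-68,110,0],[-72,135,0],[-72,160,0],[-72,180,0],[-72,193,0],[-72,199,0],[-72,199,0],[-72,199,0]],"turn":[0,0,0,0,0,0,0,0,0,0,0,0],"grip":[0.1,0.1,0.1,0.1,0.1,0.1,0.1,0.1,0.1,0.1,0.1,0.1]}' >/dev/null
python3 -m crank '{"dp":[[0,0,15],[0,0,30],[0,0,40],[0,0,45],[0,0,45],[0,0,45],[0,0,45]],"turn":[0,0,0,0,0,0,0],"grip":[0.1,0.1,0.1,0.1,0.1,0.1,0.1]}' >/dev/null
python3 go.py '(.6475,-.016,.0839)'; python3 look.py b2 60 300 90 430
```

```text
t 20.13 pos [ 0.6465 -0.0153  0.1002] F [-0.3  0.2 -1.2] w 0.3 j7 0.28 turn to y=+x 0.0004 tilt [0.0011 0.    ]
dp to (.6475,-.016,.0839) [-0.7  1.  16.3]
```

View pics/b2.png

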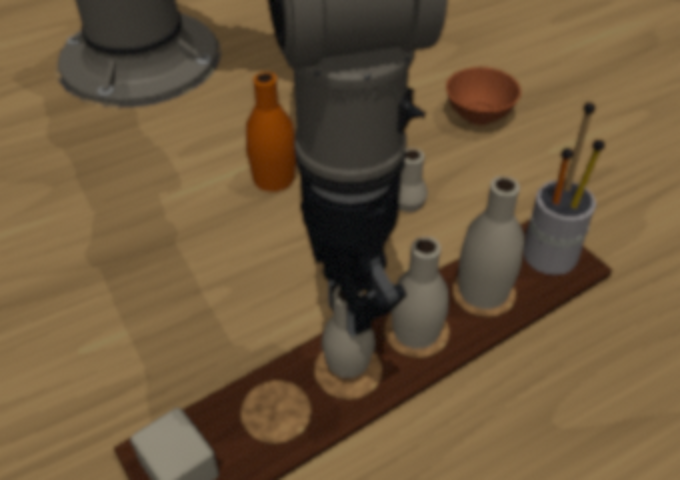

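b is over pad_b. Set it down and release, then go on to a.

```bash
python3 -m crank '{"dp":[[0,1,5],[0,1,9],[0,1,12],[0,1,14],[0,1,15],[0,1,16],[0,1,16.5],[0,1,16.5],[0,1,16.5]],"turn":[0,0,0,0,0,0,0,0,0],"grip":[0.1,0.1,0.1,0.1,0.1,0.1,0.1,0.1,0.1]}' >/dev/null
python3 go.py
```

```text
t 20.93 pos [ 0.6469 -0.0153  0.0839] F [-4.6  1.3  7.8] w 0.3 j7 0.29 turn to y=+x 0.0002 tilt [-0.0006  0.0008]
```

```bash
python3 -m crank '{"dp":[[0,0,0],[0,0,0],[0,0,0],[0,0,0],[0,0,0],[0,0,-10],[0,0,-30],[0,0,-60],[0,0,-95],[0,0,-120],[0,0,-125],[0,0,-125]],"turn":[0,0,0,0,0,0,0,0,0,0,0,0],"grip":[0.4,0.5,0.58,0.6,0.6,0.6,0.6,0.6,0.6,0.6,0.6,0.6]}' >/dev/null
python3 go.py '(.466,.1768,.2)'
```

```text
t 21.93 pos [ 0.6486 -0.0155  0.2109] F [ 0.2 -0.3 -0.6] w 0.599 j7 0.22 turn to y=+x 0.0002 tilt [0.0049 0.0006]
dp to (.466,.1768,.2) [ 192.3 -182.6   10.1]
```

```bash
python3 -m crank '{"dp":[[15,-25,0],[35,-50,0],[60,-75,0],[85,-100,0],[110,-125,0],[135,-150,0],[160,-165,10],[180,-175,30],[190,-182,60],[192,-182,85],[192,-182,105],[192,-182,110]],"turn":[0,0,0,0,0,0,0,0,0,0,0,0],"grip":[0.6,0.6,0.6,0.6,0.6,0.6,0.6,0.6,0.6,0.6,0.6,0.6]}' >/dev/null
python3 -m crank '{"dp":[[0,0,0],[0,0,0],[0,0,0],[0,0,0]],"turn":[0,0,0,0],"grip":[0.6,0.6,0.6,0.6]}' >/dev/null
python3 go.py '(.466,.1768,.041)'; python3 look.py a1 60 300 90 430
```

```text
t 23.27 pos [0.4659 0.1769 0.099 ] F [ 0.4 -0.   0.8] w 0.599 j7 -0.16 turn to y=+x -0.0 tilt [0.0018 0.0013]
dp to (.466,.1768,.041) [-0.1 -0.  58. ]
```

View pics/a1.png

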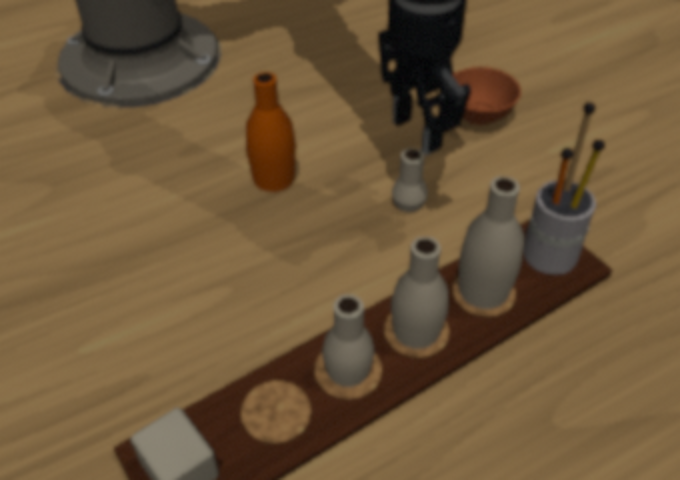

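```bash
python3 -m crank '{"dp":[[0,0,18],[0,0,35],[0,0,46],[0,0,53],[0,0,57],[0,0,58],[0,0,58],[0,0,58],[0,0,58]],"turn":[0,0,0,0,0,0,0,0,0],"grip":[0.6,0.6,0.6,0.6,0.6,0.6,0.6,0.6,0.6]}' 60 >/dev/null
python3 go.py
python3 -m crank '{"dp":[[0,0,0],[0,0,0],[0,0,0],[0,0,0],[0,0,0],[0,0,0],[0,0,-5],[0,0,-15],[0,0,-35],[0,0,-60],[0,0,-80],[0,0,-90]],"turn":[0,0,0,0,0,0,0,0,0,0,0,0],"grip":[0.1,0.1,0.1,0.1,0.1,0.1,0.1,0.1,0.1,0.1,0.1,0.1]}' >/dev/null
python3 go.py '(.6537,-.0973,.13)' 
```

```text
t 24.07 pos [0.4654 0.1769 0.0404] F [-0.1  0.1 -0.3] w 0.602 j7 -0.09 turn to y=+x 0.0005 tilt [0.0008 0.0006]
t 25.07 pos [0.4662 0.177  0.1326] F [ 0.1  0.3 -1.5] w 0.299 j7 -0.2 turn to y=+x 0.0 tilt [0.0028 0.0018]
dp to (.6537,-.0973,.13) [-274.3  187.5    2.6]
```

```bash
python3 -m crank '{"dp":[[-15,3,0],[-40,6,0],[-68,10,0],[-96,15,0],[-124,22,0],[-152,30,0],[-180,40,0],[-205,55,0],[-228,72,0],[-248,92,0],[-262,112,0],[-270,132,0]],"turn":[0,0,0,0,0,0,0,0,0,0,0,0],"grip":[0.1,0.1,0.1,0.1,0.1,0.1,0.1,0.1,0.1,0.1,0.1,0.1]}' >/dev/null
python3 -m crank '{"dp":[[-3,20,0],[-4,38,0],[-4,50,8],[-4,55,23],[-4,55,38],[-4,55,50],[-4,55,55],[-4,55,55],[-4,55,55],[-4,55,55]],"turn":[0,0,0,0,0,0,0,0,0,0],"grip":[0.1,0.1,0.1,0.1,0.1,0.1,0.1,0.1,0.1,0.1]}' >/dev/null
python3 go.py '(.6537,-.0973,.0594)'; python3 look.py a2 60 300 90 430
```

```text
t 26.9 pos [ 0.6524 -0.0974  0.0756] F [-0.1 -0.5  0.2] w 0.301 j7 0.42 turn to y=+x 0.0003 tilt [ 0.001  -0.0001]
dp to (.6537,-.0973,.0594) [ 0.1  1.3 16.2]
```

View pics/a2.png

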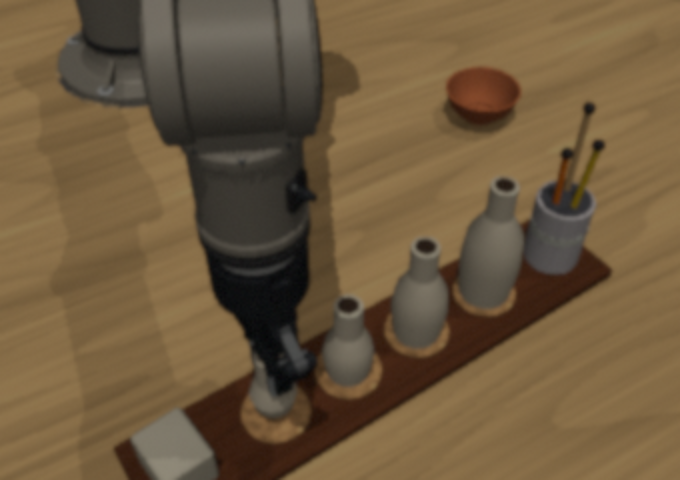

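a is over pad_a, upright. Set it down.

```bash
python3 -m crank '{"dp":[[0,1,5],[0,1,9],[0,1,12],[0,1,14],[0,1,15],[0,1,16],[0,1,16.5],[0,1,16.5],[0,1,16.5]],"turn":[0,0,0,0,0,0,0,0,0],"grip":[0.1,0.1,0.1,0.1,0.1,0.1,0.1,0.1,0.1]}' >/dev/null
python3 go.py
```

```text
t 27.7 pos [ 0.6529 -0.0972  0.0593] F [-3.7 -0.   8.3] w 0.296 j7 0.43 turn to y=+x 0.0003 tilt [-0.0005  0.0008]
```

```bash
python3 -m crank '{"dp":[[0,0,0],[0,0,0],[0,0,0],[0,0,0],[0,0,0],[0,0,-10],[0,0,-30],[0,0,-60],[0,0,-95],[0,0,-130],[0,0,-150],[0,0,-160]],"turn":[0,0,0,0,0,0,0,0,0,0,0,0],"grip":[0.4,0.5,0.58,0.6,0.6,0.6,0.6,0.6,0.6,0.6,0.6,0.6]}' >/dev/null
python3 -m crank '{"dp":[[-20,-15,0],[-45,-35,0],[-75,-60,0],[-105,-85,0],[-135,-105,0],[-165,-120,0],[-195,-130,0],[-220,-135,0],[-235,-135,0],[-240,-135,0],[-240,-135,0],[-240,-135,0]],"turn":[0,0,0,0,0,0,0,0,0,0,0,0],"grip":[0.6,0.6,0.6,0.6,0.6,0.6,0.6,0.6,0.6,0.6,0.6,0.6]}' >/dev/null
python3 go.py
cat > m2.py <<'E'
from h import *
ps={n:cam(n) for n in('scene','top')}
M={n:imaging.masks_of(p,'vase_a') for n,p in ps.items()}
T=dict(a=(.6537,-.0973),b=(.6475,-.016),c=(.641,.0682),d=(.6335,.159))
for k,t in T.items():
    ob={}
    for n in ps:
        u=sstat(ps[n],t,prof(k),.019)[0]
        ob[n]=mstat(min(M[n],key=lambda d:np.hypot(*(np.array(d['extent'][:2])-u))))[0]
    r=least_squares(lambda x:np.concatenate([sstat(ps[n],x,prof(k),.019)[0]-ob[n] for n in ps]),t,diff_step=.01)
    print(k,'off pad mm',((r.x-t)*1000).round(1),'res',r.fun.round(1))
for l in('brush_tin','plaster_block'):
    print(l,[np.round(max(imaging.look_for(p,l),key=lambda d:d['score'])['extent']).tolist() for p in ps.values()])
for n,b in(('scene',(90,310,140,410)),('top',(100,180,140,360))):
    cv2.imwrite(f'pics/end_{n}.png',cv2.resize(ps[n]['frame'][b[0]:b[1],b[2]:b[3]],None,fx=2.7,fy=2.7)[:,:,::-1])
E
python3 m2.py
```

```text
t 29.7 pos [ 0.5185 -0.336   0.2177] F [ 0.3  0.1 -0.2] w 0.597 j7 0.77 turn to y=+x 0.0013 tilt [-0.0009  0.0011]
a off pad mm [-0.1 -0.3] res [ 0.1 -0.4  0.4 -0.4]
b off pad mm [ 0.7 -0.4] res [-0.1 -0.7  0.4 -0.8]
c off pad mm [-0.3  0.5] res [ 0.1 -0.5  0.4 -0.4]
d off pad mm [-1.2  0.9] res [-0.1 -0.4  0.1 -0.4]
brush_tin [[373.0, 154.0, 40.0, 90.0], [162.0, 134.0, 33.0, 41.0]]
plaster_block [[179.0, 288.0, 42.0, 49.0], [336.0, 135.0, 22.0, 30.0]]
```

View pics/end_scene.png

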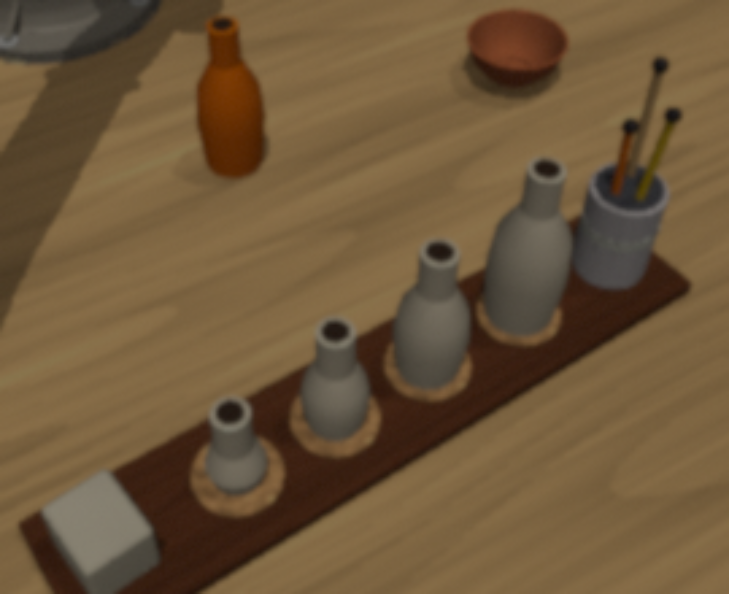

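View pics/end_top.png

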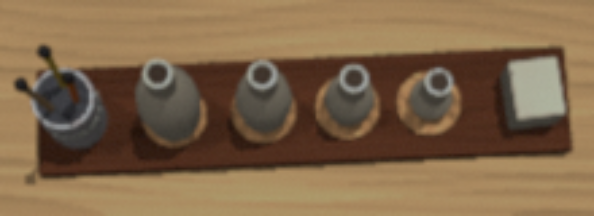

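The four vases stand upright in order, each about centred on its pad. The tin and block haven't moved, and the arm is clear.

```bash
python3 -c "
from station import finish_job
print(finish_job())"
```

```text
the job is handed in; nothing more can be done
None
```

The four bisque vases now stand upright on their pads in height order: the tallest next to the brush tin, stepping down to the shortest beside the plaster block. I gripped each by the neck, set it on its pad until the force reading showed contact, then let go. The job was handed in at about 30 s on the robot's clock, well under the 115 s limit.

- **Centring:** the last measurement from both cameras put every vase within about 1.5 mm of its pad's middle, close to the cameras' 2 mm calibration limit.
- **Tin and block:** both were seen where they started, to within a few pixels of detection scatter.
- **Forces:** readings peaked near 12 N in the states I read out, at the set-downs.
- **Arm:** it was well clear of everything at hand-in, and the orange look-alike was never touched.

No check failed or disagreed with another.

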